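# Centre the penguin figurine on its plinth

## Robot

A 6-joint arm with a two-finger parallel gripper is mounted at the origin on the work surface; the furniture and walls round the work are solid. World frame = base frame: x ahead of the robot, y to its left, z up, the work surface at z = 0. Lengths are in mm, angles in degrees, forces in N, time in s.
With the tool pointing down it reaches from about 275 to 775 mm from the base axis. Payload 14.6 kg.
Tool frame: the origin (TCP) lies between the finger pads; the fingertips stand 22 mm ahead of it and the grasp point (between the pads) lies 3 mm ahead of it (r.tip_reach is the distance from the TCP to the fingertips, in mm); z points along the fingers, y is the line along which they close (so a half turn about z gives the same grasp; the last joint's range is limited). The gripper opens to 85 mm and grips with 20 to 120 N. Pads are 22 mm wide; open, the fingers measure 114 mm over their backs; the gripper's body (76 mm by 85 mm) begins 54 mm behind the grasp point. The pads swing forward as they close: fully open they stand 13 mm farther back than shut.
Start: joints at [-82.179, 15.075, -2.767, 72.158, 0, 81.102], TCP at [151.024, -502.812, 253.278] pointing down, gripper open.
Joint ranges: [-151.79, 151.79], [-50.71, 97.33], [-67.44, 78.34], [-121.81, 120.89], [-77.56, 73.72], [-180, 180]. Speed limits (degrees/s): [108.29, 108.29, 147.25, 159.86, 180, 180].

## Interface

Orientations are given as a 3x3 rotation matrix whose columns are the frame's x, y, z axes.
In Python, from station import sense, camera, get_calibration, r, nets gives the robot as it stands. The module is installed in compiled form; this text tells all that it offers.
- The arm moves only by the tool servo_tool, never from a script. Its argument "commands" is text: rows parted by semicolons, each of 7 numbers parted by spaces: the shift along the tool's x, y, z as a fraction of full scale, then the turn, a rotation vector about the tool's x, y, z as a fraction of full scale, then the opening, from 0 (shut) to 1 (fully open). In form: x y z rx ry rz hand; .... A call has 1 to 5 rows; each row is the pose to reach, as a shift and turn from the pose commanded when the call began, along the tool's axes at that moment, turning the shorter way round; what a row does not reach only later rows make up. Full scale, the value 1, is 150 mm for a shift and 180 degrees for a turn. A row lasts 1/8 s, in which the tool goes at most 62.5 mm and 10.7 degrees, less where a joint would pass 70% of its speed; a pose out of reach is approached as far as the arm can. A call with a number of a shift or a turn outside -1 to 1 is refused whole. A call with a gripper value outside its range is refused whole. The fingers move at their own pace and stop on an object; "newtons" is the grip in N (left out, the last holds). Time passes only in rows, so rows that repeat a pose let the fingers close. It gives the time, the measured TCP pose, the force, the opening and the grip force at its end, in the units of the state.
- sense(): the state, without advancing time (a new reading comes with each control period).
- camera(name): name is "side" or "top"; returns the picture (420x560x3 uint8, blue, green, red); there is no depth.
- get_calibration(name): a dict with "fx", "fy", "cx", "cy" (pixels), "world_to_cam" (4x4, takes a point from world to camera coordinates). Camera axes: x right, y down, z forward; pixel columns grow to the right and rows downward; lengths in mm; the calibration is good to about 2 mm. A picture is of the moment at which its call begins. get_calibration takes no time and is no camera call.
- r.job_done(): hands the job in; it is judged then, once.
Trained networks look in the newest picture that a camera, given by its name, has taken for a name from the list of things; names that differ only in an ending like _2 or _b are one class to them, and where a whole thing is asked for, a point or a joint stands for the part that bears it (a point fixed in the world has none). Each returns a list of dicts, best first, with "confidence" (0 to 1); they miss things now and then, are a little off and sometimes report something else, mostly with a low value. They report only what shows in the picture. A call takes as long as a camera call. They do not tell look-alikes from the thing itself.
- nets.outline_of(query, camera): "region" (420x560 bool, what is visible of it) and "rect" ([centre column, centre row, width, height] in pixels, round what is visible of it).
The state is a dict: "t": time; "joint_pos": joint angles; "joint_vel": joint speeds; "tau": joint torques, N m; "tool_pos": TCP position; "eef_rot": TCP orientation; "force": force on the tool from outside, world axes, zero at the start; "moment": the same for the moment, N m; "opening": opening from 0.0 (shut) to 1.0 (fully open); "finger_force": force on a finger pad.
Only numpy, scipy, OpenCV 4.12 (cv2) and the standard library are available. Lean on these libraries where they do the work, as an engineer would, in place of code of your own. Each camera call takes 0.05 s, during which the arm holds its last target. There are 200 camera calls.

## Task

The little penguin figurine has slipped to one side of its round marble plinth on the desk: nudge it gently with the fingertips, pushing at its wide foot, until it stands upright in the middle of the plinth (its axis within about 7 mm of the plinth's centre). It is wobbly, so only tap or push it: do not grip it, lift it, tip it over or knock it off, and leave the plinth and the earphone case, candle and memory stick where they are.

Things in the scene. Friction and masses are not known exactly. Their poses are not given: they have to be found in the camera images.
- penguin: Small rigid black and white penguin, 62 mm tall, about 0.12 kg, loose on the plinth's top. Brown foot disc 34 mm in diameter; above it the body is slimmer (27 mm, 31 mm over the wings), so an upright finger beside it meets the foot first. Its flat sole is only 22 mm across: pushed high or hard it rocks and tips. Origin: centre of the sole's underside; z up its axis, face to its own -x.
- penguin_foot (a point): Centre of the foot disc, 8 mm above the sole's underside, on the figurine's axis. The disc's upright rim (radius 17 mm) spans 4 to 12 mm above the sole; below it tapers in to the sole. Pushed slowly here the penguin slides upright and stops where the push stops.
- plinth: Round pale marble plinth, a plain disc 88 mm in diameter and 40 mm high with a flat top, about 0.65 kg, loose, standing on the wooden desk top (z = 0). Origin: centre of its underside; z up. Its yaw has no visible meaning.
- plinth_top (a point): Centre of the plinth's flat top face, 40 mm above the desk (z = 40 mm): the middle over which the penguin's sole must stand.
- ear_case: White rounded earphone case, 46 x 60 x 22 mm, loose on the desk to the left of the plinth; a bystander. Origin: centre of its underside.
- candle: Candle in a clear glass, 76 mm in diameter, 90 mm tall, loose on the dark desk mat beyond the plinth (mat surface at z = 2 mm); a bystander. Origin: centre of its underside.
- usb_stick: Red memory stick, 54 x 18 x 8 mm, loose on the near edge of the dark desk mat beyond the plinth (mat surface at z = 2 mm); a bystander. Origin: centre of its underside.
Not all that is in view belongs to the job. There is more than one size of the plinth; the job needs the largest.

How it is judged (in metres and radians):
At the end, for the whole second after the job is handed in: The penguin stands upright (within 0.08 rad) and still on the plinth's top, its axis within 7 mm of the plinth's centre; the plinth is flat on the desk and less than 15 mm from where it was (horizontal distance between penguin and plinth_top below 0.007 m and angle between penguin's own z axis and vertical below 0.08 rad and z of penguin in the frame of plinth_top between -0.003 and 0.003 m and linear speed of penguin below 0.02 m/s and distance of plinth from where it was at the start of the episode below 0.015 m and angle between plinth's own z axis and vertical below 0.05 rad); the robot touches nothing.
It fails at once if the penguin is tipped by more than 0.4 rad (about 23 degrees) or falls off the plinth (angle between penguin's own z axis and vertical above 0.4 rad or z of penguin in the frame of plinth_top below -0.01 m).
It fails at once if the penguin is lifted more than 8 mm off the plinth (z of penguin in the frame of plinth_top above 0.008 m).
It fails at once if the penguin is pushed or squeezed with more than 12 N (it is only to be tapped or pushed gently, not gripped) (contact force between the fingers and penguin above 12 N).
It fails at once if the plinth is shifted by more than 15 mm (distance of plinth from where it was at the start of the episode above 0.015 m).
It fails at once if the earphone case, candle or memory stick is moved by more than 15 mm (distance of any of ear_case, candle, usb_stick from where it was at the start of the episode above 0.015 m).
It also fails if it takes over 42 s, if anything falls off the work surface, if the arm or the gripper's body presses on something with over 40 N, if the wrist force passes 120 N, or if a joint passes its speed limit or range.

## Working session

There is one attempt and no reset: what is moved stays moved. The work goes in short steps, Python scripts to look and compute and a tool call to move; the robot and the scene stay as the last step left them, time stands still between calls to the robot, and variables do not carry over. Pictures are saved under pics/ and viewed, at most 10 in all, crops included, and the job is handed in when it is done.

Besides the shell and the picture viewer there is one more tool, called after ">>>" as name(argument=value, ...) on one line, values as JSON. servo_tool: Moves the arm, as the interface text tells. Its arguments: {"type":"object","properties":{"commands":{"type":"string"},"newtons":{"type":"number"}},"required":["commands"]}

```bash
mkdir -p pics; cat > h.py <<'E'
import numpy as np, cv2
from station import sense, camera, get_calibration, r, nets
def ray(cam,u,v):
    c=get_calibration(cam);T=np.array(c["world_to_cam"]);R=T[:3,:3];o=-R.T@T[:3,3]
    d=R.T@np.array([(u-c["cx"])/c["fx"],(v-c["cy"])/c["fy"],1]);return o,d
def onz(cam,u,v,z):
    o,d=ray(cam,u,v);return o+d*(z-o[2])/d[2]
def proj(cam,p):
    c=get_calibration(cam);T=np.array(c["world_to_cam"]);q=T[:3,:3]@np.array(p,float)+T[:3,3]
    return np.array([c["fx"]*q[0]/q[2]+c["cx"],c["fy"]*q[1]/q[2]+c["cy"]])
E
python3 - <<'E'
from h import *
for n in("side","top"):
    im=camera(n);cv2.imwrite(f"pics/{n}0.png",im)
    print(n,ray(n,280,210))
    for q in("penguin","plinth","ear_case","candle","usb_stick"):
        for d in nets.outline_of(q,n)[:3]:print(q,round(d["confidence"],2),np.round(d["rect"],1))
s=sense();print(s["t"],s["tool_pos"],s["eef_rot"],r.tip_reach)
E
```

```text
side (array([ 623.79140836, -524.53602423,  811.89429508]), array([-0.08168339,  0.50054465, -0.86196223]))
penguin 0.88 [223.9 217.9  20.6  27. ]
penguin 0.22 [326.2 318.9  51.1  65.5]
plinth 0.79 [221.3 219.9  47.   52.6]
plinth 0.63 [293.2 258.9  34.2  39.7]
plinth 0.55 [347.1 207.9  34.5  38.3]
ear_case 0.62 [235.7 129.   27.4  28.8]
candle 0.96 [325.7 319.1  52.6  65.6]
usb_stick 0.8 [297.8 206.1  18.2  27.5]
top (array([399.38502053, -70.37500789, 896.29894583]), array([ 0.17961847, -0.02043665, -0.98374516]))
penguin 0.58 [295.9 256.4  19.7  18.3]
plinth 0.81 [284.1 264.4  41.   41.5]
plinth 0.69 [309.4 198.7  31.6  35.8]
plinth 0.66 [257.4 159.5  28.9  31.2]
ear_case 0.94 [182.7 272.4  31.6  28.7]
ear_case 0.53 [368.  165.5  47.3  43.2]
candle 0.66 [368.9 164.7  48.1  48.2]
usb_stick 0.76 [259.6 201.6  22.2  12. ]
0.6 [ 151.03701505 -502.81034864  253.28286011] [[ 9.57723266e-01  2.87691058e-01 -1.47748650e-05]
 [ 2.87691057e-01 -9.57723266e-01 -2.09134753e-05]
 [-2.01668518e-05  1.57787254e-05 -1.00000000e+00]] 22.0
```

```bash
python3 - <<'E'
from h import *
a=cv2.imread("pics/side0.png")[150:300,150:350];b=cv2.imread("pics/top0.png")[130:330,150:410]
a=cv2.resize(a,None,fx=3,fy=3,interpolation=2);b=cv2.resize(b,None,fx=3,fy=3,interpolation=2)
cv2.imwrite("pics/a.png",a);cv2.imwrite("pics/b.png",b)
E
```

```text
(no output)
```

View pics/side0.png

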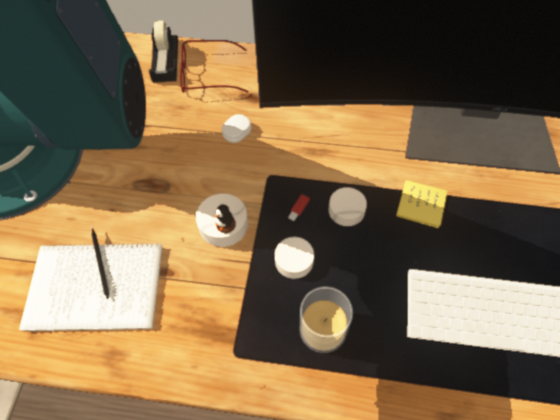

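View pics/a.png

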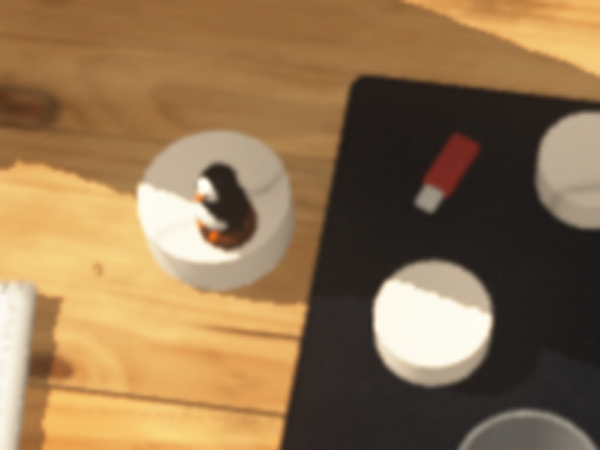

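View pics/b.png

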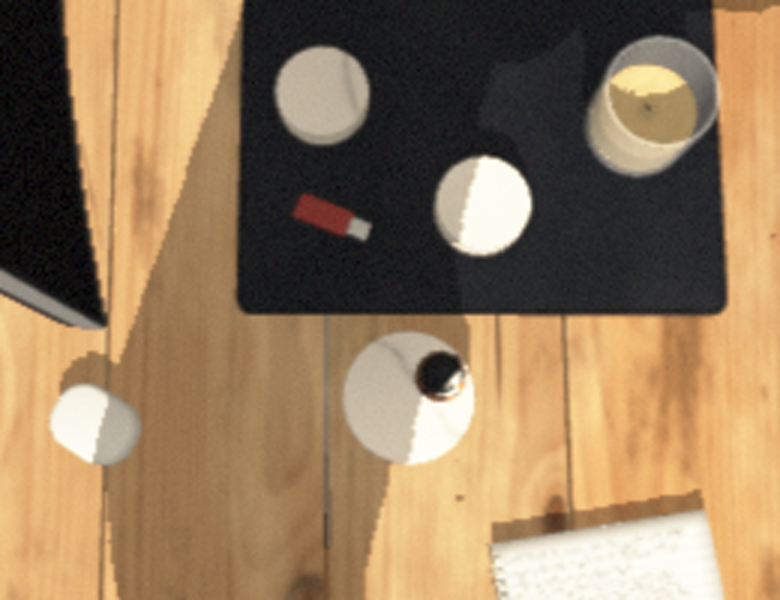

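```bash
cat >> h.py <<'E'
from scipy.optimize import minimize
def sil(cam,x,y,discs,S=4):
    m=np.zeros((420*S,560*S),np.uint8);a=np.linspace(0,2*np.pi,60)
    for (r0,z0,r1,z1) in discs:
        P=[proj(cam,[x+R*np.cos(t),y+R*np.sin(t),z]) for R,z in((r0,z0),(r1,z1)) for t in a]
        cv2.fillConvexPoly(m,cv2.convexHull(np.round((np.array(P)+.5)*S).astype(np.int32)),255)
    return cv2.resize(m,(560,420),interpolation=cv2.INTER_AREA)/255.
PL=[(44,0,44,40)]
PG=[(11,40,17,44),(17,44,17,52),(13.5,52,13.5,80),(12,80,12,95),(12,95,6,102)]
def fit(cams,masks,discs,x0,w=None):
    f=lambda p:sum(np.abs(sil(c,*p,discs)-m).sum() for c,m in zip(cams,masks))
    o=minimize(f,x0,method="Nelder-Mead",options=dict(initial_simplex=np.array([x0,x0+[8,0],x0+[0,8]]),xatol=.1,fatol=.1))
    return o.x,o.fun
def measure():
    M={}
    for n in("side","top"):
        camera(n)
        g=max((d for d in nets.outline_of("penguin",n) if d["rect"][2]<35),key=lambda d:d["confidence"])["region"]
        p=max(nets.outline_of("plinth",n),key=lambda d:d["rect"][2])["region"]
        M[n]=(g.astype(float),p.astype(float))
    return M
E
python3 - <<'E'
from h import *
M=measure()
import pickle;pickle.dump(M,open("m0.pkl","wb"))
x0=onz("top",284,264,40)[:2];print(x0)
for cs in(["top"],["side"],["side","top"]):
    un=[np.maximum(*M[c]) for c in cs]
    pl,e=fit(cs,un,PL,x0)
    pg,e2=fit(cs,[M[c][0] for c in cs],PG,pl)
    print(cs,pl.round(1),round(e),pg.round(1),round(e2),[int(M[c][0].sum()) for c in cs],(pg-pl).round(1))
o,d=ray("top",284.1,264.4)
# others
print("case",onz("top",182.7,272.4,11),"usb",onz("top",259.6,201.6,6),"candle",onz("top",368,165,45))
# two-view height check of plinth top from edge fits
E
```

```text
[446.15440099 -94.80549254]Traceback (most recent call last):
  File "<stdin>", line 7, in <module>
  File "h.py", line 22, in fit
    o=minimize(f,x0,method="Nelder-Mead",options=dict(initial_simplex=np.array([x0,x0+[8,0],x0+[0,8]]),xatol=.1,fatol=.1))
    res = _minimize_neldermead(fun, x0, args, callback, bounds=bounds,
                               **options)
    fxr = func(xr)
    fx = function(np.copy(x), *(wrapper_args + args))
  File "h.py", line 21, in <lambda>
    f=lambda p:sum(np.abs(sil(c,*p,discs)-m).sum() for c,m in zip(cams,masks))
               ~~~^^^^^^^^^^^^^^^^^^^^^^^^^^^^^^^^^^^^^^^^^^^^^^^^^^^^^^^^^^^^
  File "h.py", line 21, in <genexpr>
    f=lambda p:sum(np.abs(sil(c,*p,discs)-m).sum() for c,m in zip(cams,masks))
                          ~~~^^^^^^^^^^^^
  File "h.py", line 15, in sil
    P=[proj(cam,[x+R*np.cos(t),y+R*np.sin(t),z]) for R,z in((r0,z0),(r1,z1)) for t in a]
       ~~~~^^^^^^^^^^^^^^^^^^^^^^^^^^^^^^^^^^^^^
  File "h.py", line 9, in proj
    c=get_calibration(cam);T=np.array(c["world_to_cam"]);q=T[:3,:3]@np.array(p,float)+T[:3,3]
ValueError: time passes only in moves, steps and waits
```

```bash
sed -i 's/c=get_calibration(cam);/c=CAL[cam];/' h.py; sed -i '2a CAL={n:get_calibration(n) for n in("side","top")}' h.py
cat > ms.py <<'E'
from h import *
import pickle
def report(M):
    x0=np.array([446.,-95.])
    for cs in(["top"],["side"],["side","top"]):
        un=[np.maximum(*M[c]) for c in cs]
        pl,e=fit(cs,un,PL,x0)
        pg,e2=fit(cs,[M[c][0] for c in cs],PG,pl)
        print(cs,pl.round(1),round(e),pg.round(1),round(e2),[int(M[c][0].sum()) for c in cs],(pg-pl).round(1))
    return pl,pg
E
python3 - <<'E'
from ms import *
M=pickle.load(open("m0.pkl","rb"));pl,pg=report(M)
print("case",onz("top",182.7,272.4,11),"usb",onz("top",259.6,201.6,6),"candle",onz("top",368,165,45))
im=cv2.imread("pics/top0.png");im2=cv2.imread("pics/side0.png");out=[]
for n,i in(("top",im),("side",im2)):
    S=6;i=cv2.resize(i,None,fx=S,fy=S,interpolation=2)
    for p,D,c in((pl,PL,(0,255,0)),(pg,PG,(255,0,255))):
        m=(cv2.resize(sil(n,*p,D),None,fx=S,fy=S)>.5).astype(np.uint8)
        cv2.drawContours(i,cv2.findContours(m,0,1)[0],-1,c,1)
    u,v=(proj(n,[*pl,40])*S).astype(int);out.append(i[v-200:v+200,u-200:u+200])
cv2.imwrite("pics/o.png",np.hstack(out))
E
```

```text
['top'] [451.1 -99. ] 99 [ 463.3 -119.2] 25 [220] [ 12.1 -20.2]
['side'] [449.8 -98.4] 99 [ 462.6 -118.4] 39 [475] [ 12.7 -20.1]
['side', 'top'] [450.1 -98.3] 206 [ 462.8 -119.3] 66 [475, 220] [ 12.6 -21. ]
case [432.36668179 112.8683641   11.        ] usb [580.51967048 -45.61912224   6.        ] candle [ 647.91822764 -271.37851272   45.        ]
```

View pics/o.png

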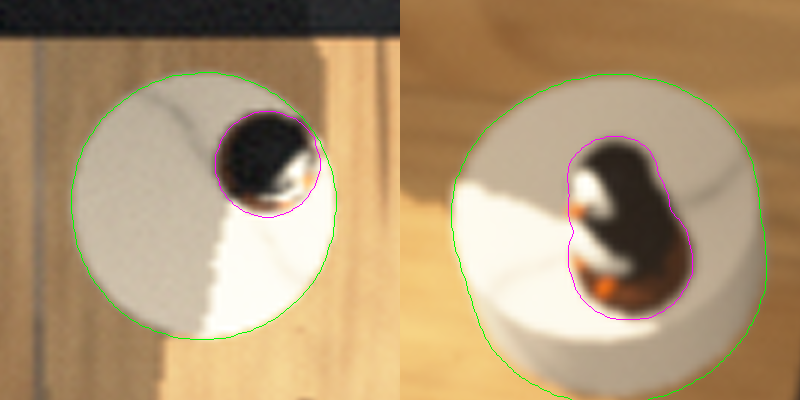

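The overlay matches in both views, with the plinth centre at about (450.2, -98.5) and the penguin axis at about (462.9, -119.3). I'll cradle the foot with two slightly parted fingertips and push from the far -y/+x side. First I'll move over to that side.

>>> servo_tool(commands="0.9 -0.45 0.2 0 0 0 0.19;0.9 -0.45 0.2 0 0 0 0.19;0.9 -0.45 0.2 0 0 0 0.19;0.9 -0.45 0.2 0 0 0 0.19", newtons=20)

```text
t: 1.4
tool_pos: [261.9, -397.9, 223.1]
eef_rot: [[0.957, 0.29, -0.0], [0.29, -0.957, 0.0], [0.0, -0.0, -1.0]]
force: [0.3, 0.1, -0.7]
opening: 0.19
finger_force: 0.0
```

>>> servo_tool(commands="0.9 -0.45 0.2 0 0 0 0.19;0.9 -0.45 0.2 0 0 0 0.19;0.9 -0.45 0.2 0 0 0 0.19;0.9 -0.45 0.2 0 0 0 0.19")

```text
t: 1.9
tool_pos: [371.4, -295.3, 193.1]
eef_rot: [[0.957, 0.29, -0.0], [0.29, -0.957, 0.0], [-0.0, -0.0, -1.0]]
force: [-0.7, -0.7, -0.5]
opening: 0.191
finger_force: 0.0
```

>>> servo_tool(commands="0.8 -0.4 0.2 0 0 -0.06 0.19;0.8 -0.4 0.2 0 0 -0.12 0.19;0.8 -0.4 0.2 0 0 -0.18 0.19;0.8 -0.4 0.2 0 0 -0.24 0.19;0.8 -0.4 0.2 0 0 -0.29 0.19")

```text
t: 2.52
tool_pos: [468.3, -205.3, 163.4]
eef_rot: [[0.355, 0.935, 0.0], [0.935, -0.355, -0.0], [-0.0, 0.0, -1.0]]
force: [0.4, 1.1, -0.3]
opening: 0.187
finger_force: 0.0
```

>>> servo_tool(commands="0 0 0 0 0 -0.06 0.19;0 0 0 0 0 -0.12 0.19;0 0 0 0 0 -0.18 0.19;0 0 0 0 0 -0.24 0.19;0 0 0 0 0 -0.291 0.19")

```text
t: 3.15
tool_pos: [468.1, -205.6, 163.6]
eef_rot: [[-0.523, 0.852, 0.0], [0.852, 0.523, -0.001], [-0.001, -0.0, -1.0]]
force: [0.3, 0.7, -0.2]
opening: 0.192
finger_force: 0.0
```

```bash
cat > go.py <<'E'
import sys,numpy as np
from station import sense
s=sense();t=np.array([float(v) for v in sys.argv[1:4]])
R=np.array(s["eef_rot"]);p=np.array(s["tool_pos"])
print(s["t"],p.round(1),"F",np.round(s["force"],1),"open",s["opening"],"q6",s["joint_pos"][5],"yaw",np.degrees(np.arctan2(R[1,0],R[0,0])).round(2))
print("shift/150:",(R.T@(t-p)/150).round(4))
E
python3 go.py 470 -200 60
```

```text
3.15 [ 468.1 -205.6  163.6] F [ 0.3  0.7 -0.2] open 0.1917461219836494 q6 25.620943626683932 yaw 121.54
shift/150: [0.0258 0.0303 0.6905]
```

>>> servo_tool(commands="0 0 0.4 0 0 0 0.19;0 0 0.79 0 0 0 0.19;0 0 0.79 0 0 0 0.19")

```text
t: 3.52
tool_pos: [466.1, -204.0, 42.5]
eef_rot: [[-0.518, 0.855, -0.005], [0.855, 0.518, 0.003], [0.005, -0.003, -1.0]]
force: [0.0, 0.0, 0.7]
opening: 0.189
finger_force: 0.0
```

>>> servo_tool(commands="0 0 0.02 0 0 0 0.19;0 0 0.04 0 0 0 0.19;0 0 0.06 0 0 0 0.19;0 0 0.08 0 0 0 0.19;0 0 0.1 0 0 0 0.19")

```text
t: 4.15
tool_pos: [468.5, -203.9, 29.8]
eef_rot: [[-0.52, 0.854, 0.0], [0.854, 0.52, -0.0], [-0.0, 0.0, -1.0]]
force: [0.4, -0.6, -0.2]
opening: 0.192
finger_force: 0.0
```

```bash
python3 go.py 470 -200 25;python3 - <<'E'
from h import *
im=camera("side");s=sense();p=s["tool_pos"];print(p)
x=np.array(s["eef_rot"])
for z in(20,25,15,10,0):print(z,proj("side",p+x[:,2]*z).round(1))
u,v=proj("side",p+x[:,2]*20).astype(int)
c=im[max(v-60,0):v+60,u-75:u+75];print(u-75,v-60,c.shape)
cv2.imwrite("pics/tip.png",cv2.resize(c,None,fx=5,fy=5,interpolation=2))
E
```

```text
4.15 [ 468.5 -203.9   29.8] F [ 0.4 -0.6 -0.2] open 0.1922736011669399 q6 26.034704315128135 yaw 121.31
shift/150: [0.0171 0.0218 0.032 ]
[ 468.32608536 -203.71872677   29.37054879]
20 [220.7 279.1]
25 [221.  280.3]
15 [220.4 277.9]
10 [220.  276.7]
0 [219.4 274.3]
145 219 (120, 150, 3)
```

View pics/tip.png

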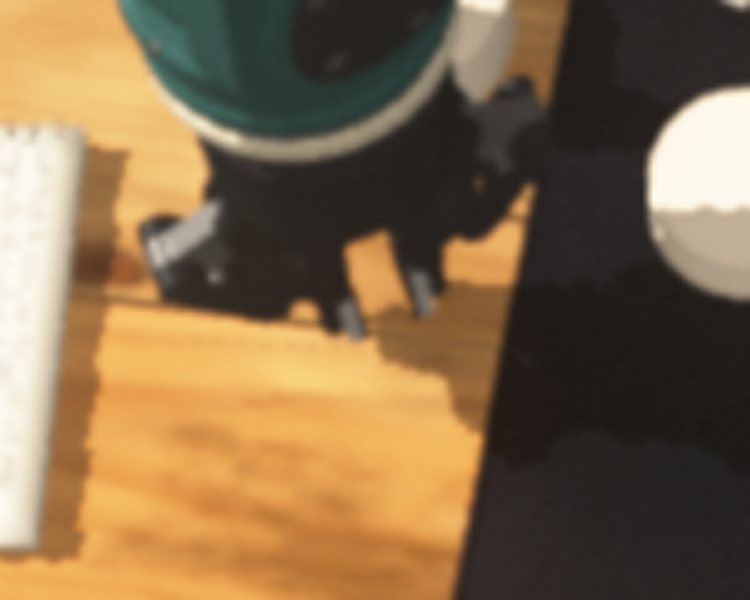

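The picture shows the two silver fingertips about 26 mm apart centre to centre, at crop (352,320) and (425,295), just above bare wood. I'll touch the desk lightly to get the true tip height.

>>> servo_tool(commands="0 0 0.01 0 0 0 0.19;0 0 0.02 0 0 0 0.19;0 0 0.03 0 0 0 0.19;0 0 0.04 0 0 0 0.19;0 0 0.04 0 0 0 0.19")

```text
t: 4.82
tool_pos: [468.4, -203.8, 23.7]
eef_rot: [[-0.52, 0.854, -0.0], [0.854, 0.52, 0.0], [0.0, -0.0, -1.0]]
force: [-0.1, 1.2, 0.5]
opening: 0.191
finger_force: 0.0
```

>>> servo_tool(commands="0 0 0.005 0 0 0 0.19;0 0 0.01 0 0 0 0.19;0 0 0.01 0 0 0 0.19")

```text
t: 5.2
tool_pos: [468.4, -203.8, 22.3]
eef_rot: [[-0.52, 0.854, -0.0], [0.854, 0.52, 0.0], [0.0, -0.0, -1.0]]
force: [0.5, -0.6, 0.4]
opening: 0.194
finger_force: 0.0
```

>>> servo_tool(commands="0 0 0.005 0 0 0 0.19;0 0 0.01 0 0 0 0.19;0 0 0.01 0 0 0 0.19")

```text
t: 5.58
tool_pos: [468.5, -203.9, 22.1]
eef_rot: [[-0.52, 0.854, 0.001], [0.854, 0.52, -0.001], [-0.001, 0.0, -1.0]]
force: [-7.9, 4.8, 30.0]
opening: 0.19
finger_force: 15.2
```

>>> servo_tool(commands="0 0 0.005 0 0 0 0.19;0 0 0.01 0 0 0 0.19;0 0 0.01 0 0 0 0.19")

```text
t: 5.95
tool_pos: [468.6, -203.9, 22.0]
eef_rot: [[-0.52, 0.854, 0.002], [0.854, 0.52, -0.001], [-0.002, 0.001, -1.0]]
force: [-15.2, 9.4, 61.3]
opening: 0.192
finger_force: 30.5
```

Contact came at TCP z = 22, so the tip reach is 22 mm. Now I'll raise to about 68 mm and line up.

>>> servo_tool(commands="0 0 -0.1 0 0 0 0.19;0 0 -0.4 0 0 0 0.19;0 0 -0.4 0 0 0 0.19;0 0 -0.4 0 0 0 0.19")

```text
t: 6.45
tool_pos: [468.3, -203.8, 78.9]
eef_rot: [[-0.519, 0.854, -0.0], [0.854, 0.519, 0.0], [0.0, -0.0, -1.0]]
force: [-0.2, 0.5, -0.3]
opening: 0.191
finger_force: 0.0
```

```bash
python3 go.py 483.5 -152.5 68
```

```text
6.45 [ 468.3 -203.8   78.9] F [-0.2  0.5 -0.3] open 0.19118201825831385 q6 26.039171578547453 yaw 121.3
shift/150: [0.2393 0.2642 0.0726]
```

>>> servo_tool(commands="0 0.13 0.04 0 0 0 0.19;0 0.264 0.072 0 0 0 0.19;0.1 0.264 0.072 0 0 0 0.19;0.2 0.264 0.072 0 0 0 0.19;0.2 0.264 0.072 0 0 0 0.19")

```text
t: 7.08
tool_pos: [485.7, -156.4, 68.5]
eef_rot: [[-0.52, 0.854, -0.001], [0.854, 0.52, 0.0], [0.001, -0.0, -1.0]]
force: [0.0, 0.3, -0.1]
opening: 0.19
finger_force: 0.0
```

```bash
python3 go.py 463.8 -120.7 68; python3 go.py 450.2 -98.5 68
```

```text
7.075 [ 485.7 -156.4   68.5] F [ 0.   0.3 -0.1] open 0.18963864411156012 q6 31.63781649032746 yaw 121.35
shift/150: [ 0.2796 -0.0009  0.0034]
7.075 [ 485.7 -156.4   68.5] F [ 0.   0.3 -0.1] open 0.18963864411156012 q6 31.63781649032746 yaw 121.35
shift/150: [ 0.4532 -0.0013  0.0036]
```

>>> servo_tool(commands="0.03 0 0.003 0 0 0 0.19;0.06 0 0.003 0 0 0 0.19;0.08 0 0.003 0 0 0 0.19;0.09 0 0.003 0 0 0 0.19;0.095 0 0.003 0 0 0 0.19")

```text
t: 7.7
tool_pos: [479.3, -145.5, 68.0]
eef_rot: [[-0.519, 0.854, 0.0], [0.854, 0.519, -0.0], [-0.0, 0.0, -1.0]]
force: [0.1, -0.4, -0.2]
opening: 0.187
finger_force: 0.0
```

>>> servo_tool(commands="0.006 0 0 0 0 0 0.19;0.012 0 0 0 0 0 0.19;0.018 0 0 0 0 0 0.19;0.024 0 0 0 0 0 0.19;0.03 0 0 0 0 0 0.19")

```text
t: 8.32
tool_pos: [476.9, -141.6, 68.0]
eef_rot: [[-0.519, 0.854, -0.0], [0.854, 0.519, 0.0], [0.0, -0.0, -1.0]]
force: [0.4, 0.7, -0.3]
opening: 0.193
finger_force: 0.0
```

>>> servo_tool(commands="0.006 0 0 0 0 0 0.19;0.012 0 0 0 0 0 0.19;0.018 0 0 0 0 0 0.19;0.024 0 0 0 0 0 0.19;0.03 0 0 0 0 0 0.19")

```text
t: 8.95
tool_pos: [474.6, -137.8, 68.1]
eef_rot: [[-0.519, 0.855, 0.0], [0.855, 0.519, -0.0], [-0.0, 0.0, -1.0]]
force: [0.4, -0.6, 0.5]
opening: 0.19
finger_force: 0.3
```

```bash
python3 go.py 450.2 -98.5 68;python3 - <<'E'
from h import *
out=[]
for n in("side","top"):
    im=camera(n);S=6;i=cv2.resize(im,None,fx=S,fy=S,interpolation=2)
    m=(cv2.resize(sil(n,450.2,-98.5,PL),None,fx=S,fy=S)>.5).astype(np.uint8)
    cv2.drawContours(i,cv2.findContours(m,0,1)[0],-1,(0,255,0),1)
    m=(cv2.resize(sil(n,450.2,-98.5,PG),None,fx=S,fy=S)>.5).astype(np.uint8)
    cv2.drawContours(i,cv2.findContours(m,0,1)[0],-1,(255,0,255),1)
    u,v=(proj(n,[450.2,-98.5,40])*S).astype(int);out.append(i[v-200:v+200,u-200:u+200])
cv2.imwrite("pics/p1.png",np.hstack(out))
E
```

```text
8.95 [ 474.6 -137.8   68.1] F [ 0.4 -0.6  0.5] open 0.18973897001374676 q6 33.062069635478835 yaw 121.29
shift/150: [ 3.084e-01 -3.200e-03  3.000e-04]
```

View pics/p1.png

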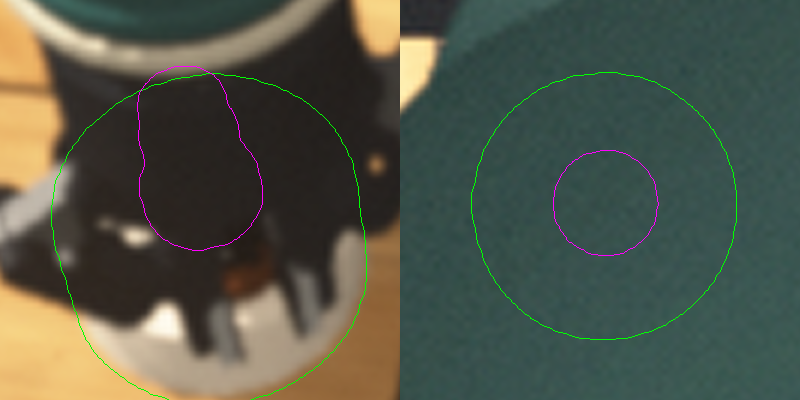

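The foot shows between the two fingertips at about (245,280), centred, and the fingers hide most of the rest. I'll push about 18 mm more, then back off and measure.

>>> servo_tool(commands="0.006 0 0 0 0 0 0.19;0.012 0 0 0 0 0 0.19;0.018 0 0 0 0 0 0.19;0.024 0 0 0 0 0 0.19;0.03 0 0 0 0 0 0.19")

```text
t: 9.68
tool_pos: [472.2, -133.9, 68.0]
eef_rot: [[-0.52, 0.854, -0.0], [0.854, 0.52, -0.0], [-0.0, -0.0, -1.0]]
force: [-0.0, -0.6, 0.4]
opening: 0.191
finger_force: 0.4
```

>>> servo_tool(commands="0.006 0 0 0 0 0 0.19;0.012 0 0 0 0 0 0.19;0.018 0 0 0 0 0 0.19;0.024 0 0 0 0 0 0.19;0.03 0 0 0 0 0 0.19")

```text
t: 10.3
tool_pos: [469.9, -130.0, 68.0]
eef_rot: [[-0.52, 0.854, -0.0], [0.854, 0.52, 0.0], [0.0, -0.0, -1.0]]
force: [0.1, 0.5, 0.7]
opening: 0.191
finger_force: 0.4
```

>>> servo_tool(commands="0.006 0 0 0 0 0 0.19;0.012 0 0 0 0 0 0.19;0.018 0 0 0 0 0 0.19;0.024 0 0 0 0 0 0.19;0.03 0 0 0 0 0 0.19")

```text
t: 10.92
tool_pos: [467.6, -126.2, 68.0]
eef_rot: [[-0.519, 0.854, 0.0], [0.854, 0.519, 0.0], [-0.0, 0.0, -1.0]]
force: [0.0, -0.7, -0.2]
opening: 0.19
finger_force: 0.4
```

>>> servo_tool(commands="0.006 0 0 0 0 0 0.19;0.012 0 0 0 0 0 0.19;0.018 0 0 0 0 0 0.19;0.02 0 0 0 0 0 0.19;0.02 0 0 0 0 0 0.19")

```text
t: 11.55
tool_pos: [466.0, -123.7, 68.0]
eef_rot: [[-0.52, 0.854, -0.0], [0.854, 0.52, 0.0], [0.0, -0.0, -1.0]]
force: [0.6, 0.4, -0.3]
opening: 0.191
finger_force: 0.3
```

>>> servo_tool(commands="-0.02 0 0 0 0 0 0.19;-0.06 0 0 0 0 0 0.19;-0.3 0 0 0 0 0 0.19;-0.6 0 0 0 0 0 0.19;-1 0 0 0 0 0 0.19")

```text
t: 12.18
tool_pos: [544.5, -253.0, 68.1]
eef_rot: [[-0.52, 0.854, -0.0], [0.854, 0.52, 0.0], [0.0, 0.0, -1.0]]
force: [0.9, 0.5, 1.3]
opening: 0.193
finger_force: 0.0
```

```bash
python3 go.py 450.2 -98.5 68;python3 - <<'E'
from ms import *
M=measure();pickle.dump(M,open("m1.pkl","wb"));pl,pg=report(M)
out=[]
for n in("side","top"):
    im=camera(n);S=6;i=cv2.resize(im,None,fx=S,fy=S,interpolation=2)
    for p,D,c in((pl,PL,(0,255,0)),(pg,PG,(255,0,255))):
        m=(cv2.resize(sil(n,*p,D),None,fx=S,fy=S)>.5).astype(np.uint8)
        cv2.drawContours(i,cv2.findContours(m,0,1)[0],-1,c,1)
    u,v=(proj(n,[450.2,-98.5,40])*S).astype(int);out.append(i[v-200:v+200,u-200:u+200])
cv2.imwrite("pics/p2.png",np.hstack(out))
E
```

```text
12.175 [ 544.5 -253.    68.1] F [0.9 0.5 1.3] open 0.19314144758170945 q6 25.968740708305553 yaw 121.34
shift/150: [ 1.2067e+00 -1.6000e-03  1.2000e-03]Traceback (most recent call last):
  File "<stdin>", line 2, in <module>
  File "h.py", line 29, in measure
    g=max((d for d in nets.outline_of("penguin",n) if d["rect"][2]<35),key=lambda d:d["confidence"])["region"]
      ~~~^^^^^^^^^^^^^^^^^^^^^^^^^^^^^^^^^^^^^^^^^^^^^^^^^^^^^^^^^^^^^^^^^^^^^^^^^^^^^^^^^^^^^^^^^^^
ValueError: max() iterable argument is empty
```

>>> servo_tool(commands="0 0 -0.4 0 0 0 0.19;0 -0.3 -0.8 0 0 0 0.19;0 -0.6 -1 0 0 0 0.19;0 -0.9 -1 0 0 0 0.19;0 -1 -1 0 0 0 0.19")

```text
t: 12.9
tool_pos: [414.1, -330.8, 218.6]
eef_rot: [[-0.518, 0.856, 0.0], [0.856, 0.518, -0.001], [-0.001, -0.0, -1.0]]
force: [0.7, 0.5, 0.1]
opening: 0.192
finger_force: 0.0
```

>>> servo_tool(commands="-0.2 -0.4 0 0 0 0 0.19;-0.4 -0.8 0 0 0 0 0.19;-0.5 -1 0 0 0 0 0.19;-0.5 -1 0 0 0 0 0.19")

```text
t: 13.4
tool_pos: [325.4, -473.6, 217.1]
eef_rot: [[-0.517, 0.856, -0.0], [0.856, 0.517, 0.001], [0.001, 0.0, -1.0]]
force: [-0.5, 1.0, 0.5]
opening: 0.191
finger_force: 0.0
```

```bash
cat > chk.py <<'E'
from ms import *
import sys
k=sys.argv[1];M={}
for n in("side","top"):cv2.imwrite(f"pics/{n}{k}.png",camera(n))
M=measure();pl,pg=report(M)
out=[]
for n in("side","top"):
    im=cv2.imread(f"pics/{n}{k}.png");S=6;i=cv2.resize(im,None,fx=S,fy=S,interpolation=2)
    for p,D,c in((pl,PL,(0,255,0)),(pg,PG,(255,0,255))):
        m=(cv2.resize(sil(n,*p,D),None,fx=S,fy=S)>.5).astype(np.uint8)
        cv2.drawContours(i,cv2.findContours(m,0,1)[0],-1,c,1)
    u,v=(proj(n,[450.2,-98.5,40])*S).astype(int);out.append(i[v-200:v+200,u-200:u+200])
cv2.imwrite(f"pics/o{k}.png",np.hstack(out))
E
python3 chk.py 2
```

```text
['top'] [450.6 -98.5] 126 [ 452.8 -102.7] 45 [199] [ 2.2 -4.2]
['side'] [450.1 -97.8] 112 [ 452.3 -102. ] 41 [471] [ 2.2 -4.3]
['side', 'top'] [450.1 -97.8] 245 [ 452.3 -102. ] 88 [471, 199] [ 2.2 -4.2]
```

View pics/o2.png

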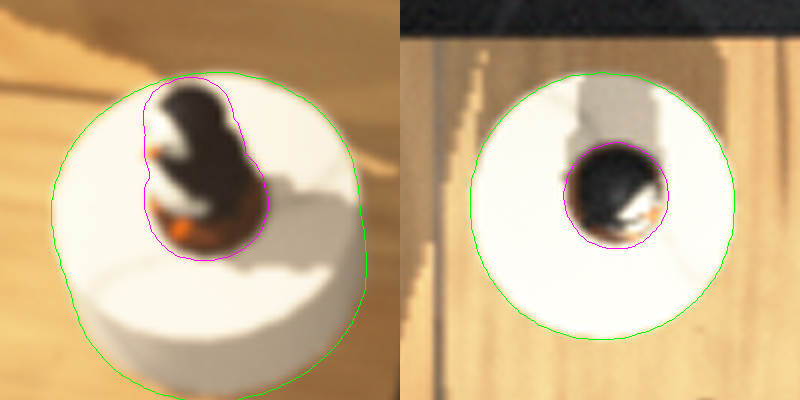

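The penguin is upright and 4.7 mm short of centre, which passes with little margin. There is time for one more short push, so I'll go back.

```bash
python3 go.py 494 -170 68
```

```text
13.8 [ 327.2 -471.1  218.2] F [ 0.1  0.6 -0.4] open 0.1928806326321305 q6 -4.7306877097085795 yaw 121.37
shift/150: [1.1354 1.9946 1.0011]
```

>>> servo_tool(commands="0.2 0.4 0 0 0 0 0.19;0.4 0.8 0 0 0 0 0.19;0.5 1 0 0 0 0 0.19;0.5 1 0 0 0 0 0.19")

```text
t: 14.3
tool_pos: [417.1, -327.2, 218.4]
eef_rot: [[-0.523, 0.852, 0.0], [0.852, 0.523, -0.0], [-0.0, 0.0, -1.0]]
force: [0.1, -0.2, -0.2]
opening: 0.191
finger_force: 0.0
```

>>> servo_tool(commands="0 0.4 0 0 0 0 0.19;0.2 0.8 0.3 0 0 0 0.19;0.4 0.99 0.5 0 0 0 0.19;0.4 0.99 0.7 0 0 0 0.19;0.4 0.99 0.7 0 0 0 0.19")

```text
t: 14.92
tool_pos: [510.5, -200.7, 111.5]
eef_rot: [[-0.52, 0.854, -0.003], [0.854, 0.52, 0.002], [0.003, -0.002, -1.0]]
force: [-0.5, -0.3, 0.2]
opening: 0.193
finger_force: 0.0
```

```bash
python3 go.py 463.5 -119.7 68
```

```text
14.925 [ 510.5 -200.7  111.5] F [-0.5 -0.3  0.2] open 0.19279409359728122 q6 28.682994764650896 yaw 121.34
shift/150: [0.6234 0.014  0.292 ]
```

>>> servo_tool(commands="0 0.014 0.14 0 0 0 0.19;0.1 0.014 0.28 0 0 0 0.19;0.3 0.014 0.29 0 0 0 0.19;0.42 0.014 0.29 0 0 0 0.19;0.42 0.014 0.29 0 0 0 0.19")

```text
t: 15.55
tool_pos: [480.8, -146.6, 70.7]
eef_rot: [[-0.52, 0.854, 0.001], [0.854, 0.52, -0.001], [-0.001, 0.001, -1.0]]
force: [0.3, 0.1, 0.7]
opening: 0.186
finger_force: 0.0
```

```bash
python3 go.py 463.5 -119.7 68
```

```text
15.55 [ 480.8 -146.6   70.7] F [0.3 0.1 0.7] open 0.18633462032165313 q6 32.43394228734281 yaw 121.31
shift/150: [ 0.2133 -0.005   0.0179]
```

>>> servo_tool(commands="0.03 -0.005 0.018 0 0 0 0.19;0.07 -0.005 0.018 0 0 0 0.19;0.11 -0.005 0.018 0 0 0 0.19;0.14 -0.005 0.018 0 0 0 0.19;0.15 -0.005 0.018 0 0 0 0.19")

```text
t: 16.18
tool_pos: [468.1, -127.4, 66.9]
eef_rot: [[-0.52, 0.854, -0.0], [0.854, 0.52, 0.0], [0.0, -0.0, -1.0]]
force: [0.2, 0.5, -0.2]
opening: 0.193
finger_force: 0.0
```

```bash
python3 go.py 463.5 -119.7 68
```

```text
16.175 [ 468.1 -127.4   66.9] F [ 0.2  0.5 -0.2] open 0.19269570986026285 q6 33.833027247132634 yaw 121.31
shift/150: [ 0.0596  0.0002 -0.0076]
```

>>> servo_tool(commands="0.006 0 -0.007 0 0 0 0.19;0.012 0 -0.007 0 0 0 0.19;0.018 0 -0.007 0 0 0 0.19;0.024 0 -0.007 0 0 0 0.19;0.03 0 -0.007 0 0 0 0.19")

```text
t: 16.8
tool_pos: [465.9, -123.8, 67.9]
eef_rot: [[-0.519, 0.854, -0.0], [0.854, 0.519, -0.0], [-0.0, -0.0, -1.0]]
force: [0.2, -0.0, -0.9]
opening: 0.188
finger_force: 0.3
```

>>> servo_tool(commands="0.006 0 0 0 0 0 0.19;0.012 0 0 0 0 0 0.19;0.018 0 0 0 0 0 0.19;0.024 0 0 0 0 0 0.19;0.029 0 0 0 0 0 0.19")

```text
t: 17.42
tool_pos: [463.6, -120.0, 67.9]
eef_rot: [[-0.519, 0.854, 0.0], [0.854, 0.519, -0.0], [-0.0, 0.0, -1.0]]
force: [0.4, -0.9, 0.6]
opening: 0.19
finger_force: 0.4
```

>>> servo_tool(commands="0 0 0 0 0 0 0.19;-0.02 0 0 0 0 0 0.19;-0.1 0 0 0 0 0 0.19;-0.4 0 0 0 0 0 0.19;-0.9 0 0 0 0 0 0.19")

```text
t: 18.05
tool_pos: [528.0, -225.9, 68.1]
eef_rot: [[-0.52, 0.854, 0.0], [0.854, 0.52, 0.0], [0.0, 0.0, -1.0]]
force: [0.9, 0.1, -0.0]
opening: 0.194
finger_force: 0.0
```

>>> servo_tool(commands="0 0 -0.4 0 0 0 0.19;0 -0.3 -0.8 0 0 0 0.19;0 -0.6 -1 0 0 0 0.19;0 -0.9 -1 0 0 0 0.19;0 -1 -1 0 0 0 0.19")

```text
t: 18.68
tool_pos: [397.6, -304.4, 218.5]
eef_rot: [[-0.517, 0.856, 0.001], [0.856, 0.517, -0.001], [-0.001, 0.0, -1.0]]
force: [1.2, -0.1, -0.5]
opening: 0.186
finger_force: 0.0
```

>>> servo_tool(commands="-0.2 -0.4 0 0 0 0 0.19;-0.4 -0.8 0 0 0 0 0.19;-0.5 -1 0 0 0 0 0.19;-0.5 -1 0 0 0 0 0.19")

```text
t: 19.18
tool_pos: [308.7, -447.1, 217.1]
eef_rot: [[-0.517, 0.856, -0.0], [0.856, 0.517, 0.001], [0.001, -0.0, -1.0]]
force: [0.4, 0.6, 0.1]
opening: 0.192
finger_force: 0.0
```

```bash
python3 chk.py 3
```

```text
['top'] [451.  -98.8] 52 [450.7 -98.2] 17 [250] [-0.3  0.6]
['side'] [448.9 -95.9] 202 [449.1 -98.6] 43 [458] [ 0.2 -2.7]
['side', 'top'] [450.7 -98.1] 284 [449.8 -98.5] 72 [458, 250] [-0.9 -0.4]
```

View pics/o3.png

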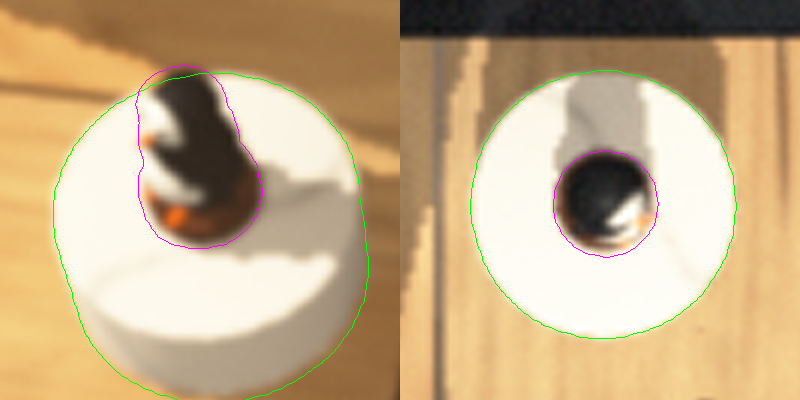

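Both views show the penguin upright and centred to about 1 mm, with the plinth unmoved.

```bash
python3 -c "
from station import r;print(r.job_done())"
```

```text
the job is handed in; nothing more can be done
None
```

The penguin stands upright about 1 mm from the plinth's centre by the final two-view fit, the plinth has not measurably moved, no move went near the other objects (not re-measured), and the job is handed in; no verdict came back.

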